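# Put the balance's check weights away in their pots

## Robot

A 6-joint arm with a two-finger parallel gripper is mounted at the origin on a cart in front of the work surface, level with it; the furniture and walls round the work are solid. World frame = base frame: x ahead of the robot, y to its left, z up, the work surface at z = 0. Lengths are in m, angles in degrees, forces in N, time in s.
With the tool pointing down it reaches from about 0.35 to 0.875 m from the base axis. Payload 4.2 kg.
Tool frame: the origin (TCP) lies on the centre line of the jaws, within the pads' length; the fingertips stand 25 mm ahead of it and the grasp point (between the pads) lies 6 mm ahead of it (finger_overhang is the distance from the TCP to the fingertips, in m); z points along the fingers, y is the line along which they close (so a half turn about z gives the same grasp; the last joint's range is limited). The gripper opens to 87 mm and grips with 3 to 60 N. Pads are 19 mm wide; open, the fingers measure 117 mm over their backs; the gripper's body (75 mm by 190 mm) begins 51 mm behind the grasp point.
Start: joints at [88.098, 22.042, 0.453, 0, -68.411, -14.817], TCP at [0.18, 0.599, 0.248] pointing down, gripper open.
Joint ranges: [-179.83, 179.83], [-69.29, 118.12], [-61.27, 80.66], [-181.25, 117.63], [-171.15, -9.14], [-177.46, 177.46]. Speed limits (degrees/s): [159.86, 159.86, 180, 180, 180, 180].

## Interface

Orientations are given as a 3x3 rotation matrix whose columns are the frame's x, y, z axes.
In Python, from station import sense, capture, finish_job, spot_in, tip_of, finger_overhang gives the robot as it stands. The module is installed in compiled form; this text tells all that it offers.
- The arm moves only by the tool servo_tool, never from a script. Its arguments are lists of equal length, an entry for each row: "slide": the shift along the tool's x, y, z in m, a list of three; "spin": the turn about the tool's z in degrees; "grip": the closure, from 0 (fully open) to 1 (shut). A call has exactly 5 rows; each row is the pose to reach, as a shift and turn from the pose commanded when the call began, along the tool's axes at that moment; what a row does not reach only later rows make up. A row lasts 1/12 s, in which the tool goes at most 41.7 mm and 7.16 degrees, less where a joint would pass 70% of its speed; a pose out of reach is approached as far as the arm can. A call with a gripper value outside its range is refused whole. The fingers move at their own pace and stop on an object; the grip force is fixed at half the most. Time passes only in rows, so rows that repeat a pose let the fingers close, or fill a call up. It gives the time, the measured TCP pose, the force, the opening and the grip force at its end, in the units of the state.
- sense(): the state, without advancing time (a new reading comes with each control period).
- capture(name): name is "scene" or "top" or "wrist"; returns a dict with "pixels" (384x512x3 uint8, blue, green, red), "depth" (384x512 float32, m along the optical axis (not along the pixel's ray), 0 where there is no reading), "fx", "fy", "cx", "cy" (pixels), "R" (3x3) and "t" (3): a world point X has camera coordinates R X + t; the wrist camera has in their place "hand_eye" (4x4, takes a point from camera to tool coordinates, whose origin is the TCP and whose axes are the flange's). Camera axes: x right, y down, z forward; pixel columns grow to the right and rows downward; lengths in m; the calibration is good to about 2 mm. A picture is of the moment at which its call begins: read the wrist's pose just before it.
- finish_job(): hands the job in; it is judged then, once.
Trained networks look in the newest picture that a camera, given by its name, has taken for a name from the list of things; names that differ only in an ending like _2 or _b are one class to them, and where a whole thing is asked for, a point or a joint stands for the part that bears it (a point fixed in the world has none). Each returns a list of dicts, best first, with "conf" (0 to 1); they miss things now and then, are a little off and sometimes report something else, mostly with a low value. They report only what shows in the picture. A call takes as long as a camera call.
- spot_in(thing, camera): "point" ([x, y, z] in m, in world coordinates, good to about 4 mm: the middle of the surface that is visible of it).
- tip_of(thing, camera): "point" ([x, y, z] in m, in world coordinates, good to about 4 mm: a listed point, or the origin of a listed thing).
The state is a dict: "time_s": time; "joints": joint angles; "joint_velocities": joint speeds; "effort": joint torques, N m; "tcp_pos": TCP position; "ee_rot": TCP orientation; "wrist_force": force on the tool from outside, world axes, zero at the start; "moment": the same for the moment, N m; "gripper_width": opening from 0.0 (shut) to 1.0 (fully open); "gripper_force": force on a finger pad.
Only numpy, scipy, OpenCV 4.12 (cv2) and the standard library are available. Lean on these libraries where they do the work, as an engineer would, in place of code of your own. Each camera call takes 0.05 s, during which the arm holds its last target. There are 200 camera calls.

## Task

The balance has been checked, so put its steel knob weights away: stand the two loose weights upright in the empty wooden pots, each in the one made for its size, and then close all three pots, the one that already has its weight too, each with its own cap pressed home flat on the shoulder. Lower the weights in, do not drop them; let no weight or pot fall over, and leave the pots standing on the worktop.

Things in the scene. Friction and masses are not known exactly. Their poses are not given: they have to be found in the camera images.
- weight_large: Large one of three round stainless steel knob weights, 32 mm wide, 54 mm tall: body 32 mm wide up to 36 mm, neck 14 mm wide, knob 22 mm wide from 42 mm to the top. Origin: centre of underside; z up. Lift it by the knob with the fingertips at neck height, no lower: once home, the pot's rim is 20 mm below the knob's top. Already home in its pot at the start.
- pot_large: Large one of three round wooden pots, loose, open, 57 mm wide, for the large weight (which is in it). Bore 39 mm wide with a grey felt floor 6 mm above the underside; rim at 40 mm. The rim is a spigot 45 mm wide, chamfered 1 mm, that rises from a flat shoulder at 33 mm where the cap rests. Origin: centre of underside; z up.
- cap_large: Large one of three round wooden caps, loose, standing rim down on the worktop: hollow cover 57 mm wide, 35 mm tall, inside 51 mm wide and 31 mm deep. It goes over the large pot's spigot (3 mm play all round) on to the shoulder, its underside then 33 mm above the pot's. Origin: centre of its open underside; z up. Grip its sides from above.
- weight_medium: Medium one of three round stainless steel knob weights, 22 mm wide, 42 mm tall: body 22 mm wide up to 28 mm, neck 10 mm wide, knob 16 mm wide from 32 mm to the top. Origin: centre of underside; z up. Lift it by the knob with the fingertips at neck height, no lower: once home, the pot's rim is 16 mm below the knob's top. Starts upright on the worktop.
- pot_medium: Medium one of three round wooden pots, loose, open, 47 mm wide, for the medium weight. Bore 29 mm wide with a grey felt floor 6 mm above the underside; rim at 32 mm. The rim is a spigot 35 mm wide, chamfered 1 mm, that rises from a flat shoulder at 25 mm where the cap rests. Origin: centre of underside; z up.
- cap_medium: Medium one of three round wooden caps, loose, standing rim down on the worktop: hollow cover 47 mm wide, 31 mm tall, inside 41 mm wide and 27 mm deep. It goes over the medium pot's spigot (3 mm play all round) on to the shoulder, its underside then 25 mm above the pot's. Origin: centre of its open underside; z up. Grip its sides from above.
- weight_small: Small one of three round stainless steel knob weights, 15 mm wide, 32 mm tall: body 15 mm wide up to 21 mm, neck 7 mm wide, knob 11 mm wide from 24 mm to the top. Origin: centre of underside; z up. Lift it by the knob with the fingertips at neck height, no lower: once home, the pot's rim is 12 mm below the knob's top. Starts upright on the worktop.
- pot_small: Small one of three round wooden pots, loose, open, 40 mm wide, for the small weight. Bore 22 mm wide with a grey felt floor 6 mm above the underside; rim at 26 mm. The rim is a spigot 28 mm wide, chamfered 1 mm, that rises from a flat shoulder at 19 mm where the cap rests. Origin: centre of underside; z up.
- cap_small: Small one of three round wooden caps, loose, standing rim down on the worktop: hollow cover 40 mm wide, 27 mm tall, inside 34 mm wide and 23 mm deep. It goes over the small pot's spigot (3 mm play all round) on to the shoulder, its underside then 19 mm above the pot's. Origin: centre of its open underside; z up. Grip its sides from above.

How it is judged (in metres and radians):
At the end, for the whole second after the job is handed in: Pots upright on the worktop; each weight upright on the floor of the pot of its size (7 mm off axis, 4 mm in height); each cap level on the shoulder of the pot of its size (6 mm off axis, 3 mm in height, 0.08 rad); all at rest (angle between each of pot_large, pot_medium, pot_small's own z axis and vertical below 0.08 rad and height (world z) of each of pot_large, pot_medium, pot_small below 0.006 m and horizontal distance between weight_large and pot_large below 0.007 m and z of weight_large in the frame of pot_large between 0.002 and 0.01 m and angle between each of weight_large, cap_large, weight_medium, cap_medium, weight_small, cap_small's own z axis and vertical below 0.15 rad and horizontal distance between cap_large and pot_large below 0.006 m and z of cap_large in the frame of pot_large between 0.03 and 0.036 m and angle between the z axis of cap_large and the z axis of pot_large, either way round below 0.08 rad and linear speed of each of weight_large, pot_large, cap_large, weight_medium, pot_medium, cap_medium, weight_small, pot_small, cap_small below 0.02 m/s and horizontal distance between weight_medium and pot_medium below 0.007 m and z of weight_medium in the frame of pot_medium between 0.002 and 0.01 m and horizontal distance between cap_medium and pot_medium below 0.006 m and z of cap_medium in the frame of pot_medium between 0.022 and 0.028 m and angle between the z axis of cap_medium and the z axis of pot_medium, either way round below 0.08 rad and horizontal distance between weight_small and pot_small below 0.007 m and z of weight_small in the frame of pot_small between 0.002 and 0.01 m and horizontal distance between cap_small and pot_small below 0.006 m and z of cap_small in the frame of pot_small between 0.016 and 0.022 m and angle between the z axis of cap_small and the z axis of pot_small, either way round below 0.08 rad); the robot touches nothing.
It fails at once if a weight falls over (angle between any of weight_large, weight_medium, weight_small's own z axis and vertical above 0.8 rad).
It fails at once if a pot falls over (angle between any of pot_large, pot_medium, pot_small's own z axis and vertical above 0.5 rad).
It fails at once if a weight is dropped into its pot instead of being lowered ((horizontal distance between weight_medium and pot_medium below 0.008 m and z of weight_medium in the frame of pot_medium below 0.06 m and linear speed of weight_medium above 0.4 m/s) or (horizontal distance between weight_small and pot_small below 0.008 m and z of weight_small in the frame of pot_small below 0.06 m and linear speed of weight_small above 0.4 m/s)).
It also fails if it takes over 106 s, if anything falls off the work surface, if the arm or the gripper's body presses on something with over 40 N, if the wrist force passes 120 N, or if a joint passes its speed limit or range.

## Working session

There is one attempt and no reset: what is moved stays moved. The work goes in short steps, Python scripts to look and compute and a tool call to move; the robot and the scene stay as the last step left them, time stands still between calls to the robot, and variables do not carry over. Pictures are saved under pics/ and viewed, at most 14 in all, crops included, and the job is handed in when it is done.

Besides the shell and the picture viewer there is one more tool, called after "Request:" by a JSON object that holds its "method" and its "body", one argument or row to a line. servo_tool: Moves the arm, as the interface text tells. Its arguments: {"type":"object","properties":{"slide":{"type":"array"},"spin":{"type":"array"},"grip":{"type":"array"}},"required":["slide","spin","grip"]}

```bash
mkdir -p pics
python3 - <<'E'
from station import *
import cv2,numpy as np
s=sense();print(s['time_s'],s['tcp_pos'],np.round(s['ee_rot'],3).tolist(),s['gripper_width'])
for c in ['top','scene']:
    im=capture(c);cv2.imwrite(f'pics/{c}0.png',im['pixels']);np.savez(f'{c}0.npz',**im)
    print(c,im['fx'],np.round(im['R'],3).tolist(),np.round(im['t'],3))
    for k in ['weight','pot','cap']:
        for z in ['large','medium','small']:
            print(k,z,[(np.round(d['point'],3).tolist(),round(d['conf'],2)) for d in tip_of(f'{k}_{z}',c)[:2]])
E
```

```text
0.0 [0.17965519 0.59804323 0.24647414] [[0.958, -0.288, -0.001], [-0.288, -0.958, -0.002], [0.0, 0.002, -1.0]] 1.00137008361667
top 464.3709297788385 [[-0.001, -1.0, 0.018], [-0.989, -0.002, -0.148], [0.148, -0.018, -0.989]] [0.334 0.459 0.852]
weight large [([0.566, 0.318, 0.005], 0.72)]
weight medium [([0.492, 0.462, -0.0], 0.4)]
weight small [([0.491, 0.46, -0.002], 0.56), ([0.349, 0.276, -0.001], 0.55)]
pot large [([0.566, 0.317, -0.003], 0.88)]
pot medium [([0.482, 0.36, -0.001], 0.95)]
pot small [([0.567, 0.41, 0.001], 0.8)]
cap large [([0.565, 0.224, -0.002], 0.6), ([0.492, 0.46, -0.0], 0.6)]
cap medium [([0.422, 0.223, 0.002], 0.83)]
cap small [([0.42, 0.394, 0.001], 0.62), ([0.566, 0.316, 0.006], 0.55)]
scene 489.270236453758 [[0.76, -0.649, -0.02], [-0.383, -0.422, -0.822], [0.525, 0.632, -0.57]] [-0.107  0.368  0.447]
weight large [([0.571, 0.318, 0.007], 0.52)]
weight medium [([0.488, 0.458, 0.002], 0.44)]
weight small [([0.347, 0.274, -0.001], 0.51)]
pot large []
pot medium [([0.487, 0.361, 0.001], 0.88), ([0.568, 0.318, 0.002], 0.33)]
pot small [([0.563, 0.409, 0.003], 0.57)]
cap large [([0.573, 0.221, -0.003], 0.87), ([0.348, 0.275, 0.001], 0.58)]
cap medium [([0.419, 0.224, 0.004], 0.95)]
cap small [([0.421, 0.395, 0.005], 0.72), ([0.568, 0.321, 0.001], 0.19)]
```

View pics/top0.png

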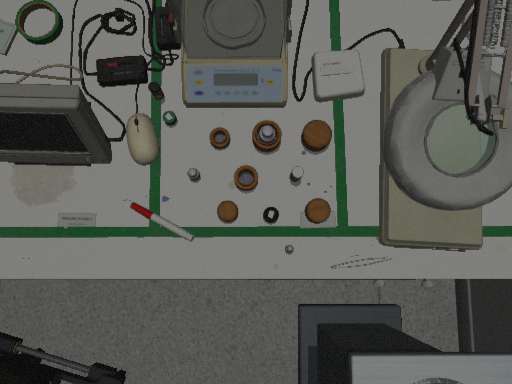

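View pics/scene0.png

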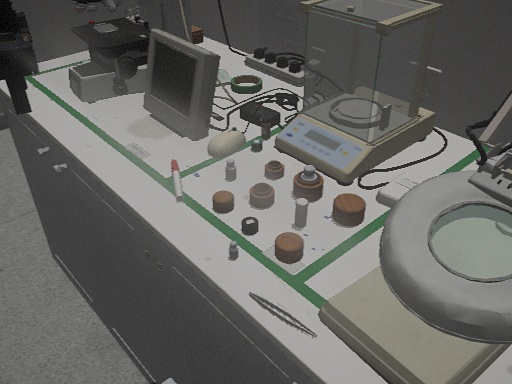

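The top view shows the medium weight at (193,174), the small weight at (289,249) and pots at (220,138), (246,178) and (267,135), the last holding the large weight. The caps are at (228,211), (318,210) and (317,135). The grey cylinder at (296,174) and the black ring at (271,214) are distractors. Next I'll measure precise centres.

```bash
cat > h.py <<'E'
import numpy as np,cv2
from scipy.optimize import least_squares
G=dict(cap_large=(.568,.222,.035,.0285),cap_medium=(.42,.224,.031,.0235),cap_small=(.42,.395,.027,.02),
pot_large=(.568,.318,.040,.0225),pot_medium=(.484,.360,.032,.0175),pot_small=(.565,.41,.026,.014),
weight_large=(.568,.318,.06,.011),weight_medium=(.49,.46,.042,.008),weight_small=(.348,.275,.032,.0055))
def cloud(im,R=None,t=None):
    d=im['depth'];v,u=np.mgrid[:d.shape[0],:d.shape[1]]
    P=np.stack([(u-im['cx'])/im['fx']*d,(v-im['cy'])/im['fy']*d,d],-1)
    R=im['R'] if R is None else R;t=im['t'] if t is None else t
    W=(P-t)@R; W[d==0]=np.nan
    return W
def fit(W,n,g=None,tol=.006):
    x,y,h,r=G[n]; 
    if g is not None:x,y=g[:2]
    if len(g or ())>2:h=h+g[2]
    m=(np.hypot(W[...,0]-x,W[...,1]-y)<r+.015)&(abs(W[...,2]-h)<tol)
    p=W[m]
    if len(p)<6:return None
    c,rad=cv2.minEnclosingCircle(((p[:,:2]-[x,y])*1000).astype(np.float32))
    return np.round([x+c[0]/1000,y+c[1]/1000,np.median(p[:,2]),rad/1000,len(p)],4).tolist()
E
python3 - <<'E'
from h import *
for c in ['top','scene']:
    W=cloud(np.load(f'{c}0.npz'))
    print(c)
    for n in G:print(n,fit(W,n))
    if c=='top':
        # coarse max-height map 20mm cells
        xs=np.arange(.30,.76,.02);ys=np.arange(.56,.04,-.02)
        for x in xs[::-1]:
            print('%.2f'%x,' '.join('%3d'%(1000*np.nanmax(np.append(W[...,2][(abs(W[...,0]-x)<.01)&(abs(W[...,1]-y)<.01)],-.001))) for y in ys))
E
```

```text
top
cap_large [0.5686, 0.2214, 0.0351, 0.0289, 651.0]
cap_medium [0.4196, 0.2219, 0.031, 0.0236, 473.0]
cap_small [0.4192, 0.3948, 0.0268, 0.02, 345.0]
pot_large [0.5659, 0.3198, 0.0395, 0.0283, 329.0]
pot_medium [0.4839, 0.3593, 0.0288, 0.0231, 181.0]
pot_small [0.5644, 0.4117, 0.0226, 0.0197, 141.0]
weight_large [0.5668, 0.3187, 0.0603, 0.011, 106.0]
weight_medium [0.4906, 0.4607, 0.0423, 0.0082, 59.0]
weight_small [0.3478, 0.2768, 0.0317, 0.0053, 28.0]
0.74  11  29  33  11  64  -1  -1  -1  -1  -1  -1  -1  -1  66 217  17   5  26  28  27  28  27   3   3  40  42
0.72  33  12  11  69 253  -1  -1  -1  -1  -1  -1  -1  -1  74 251  24   4  28  29  30  28  30  19   5  40  41
0.70  33  97  98  91 260 277 276 275 277 276 276 276 276 276 246  29   9  30  29  29  30  29  25   3  42  43
0.68  33  99   4   5  64  65  66  66  66  65  66  66  66  65  61  31  11  28  29  28  28  29  24   4  40  42
0.66  87  90  54   5  56  58  59  59  58  59  59  59  61  59  53  32  17  26  28  28  27  27  25   4  41  42
0.64  65  54  58   4  49  50  52  51  50  52  51  53  54  51  48  30  19  25  25  24  11   4   
[... 1629 characters left out ...]
  3   4   5   7   4
0.32   5   4   3   3   4   4   4   5   4   4   4   5   5   4   4   4   5   4  10  10  11  11  10   9   6   3
0.30   6   5   4   5   4   3   6   6   4   4   4   5   5   4   4   3   4   4   5   4   4   4   5   4   4   5
scene
cap_large [0.5659, 0.2186, 0.0334, 0.0289, 496.0]
cap_medium [0.4184, 0.2192, 0.0295, 0.0242, 447.0]
cap_small [0.4168, 0.3908, 0.0253, 0.0197, 221.0]
pot_large [0.5639, 0.3168, 0.0388, 0.0238, 224.0]
pot_medium [0.4811, 0.3539, 0.0292, 0.0203, 114.0]
pot_small [0.5633, 0.4085, 0.0232, 0.0156, 70.0]
weight_large [0.5651, 0.3163, 0.0577, 0.0112, 78.0]
weight_medium [0.4886, 0.4568, 0.0397, 0.0075, 35.0]
weight_small [0.346, 0.2738, 0.0298, 0.0058, 35.0]
```

Request:
{"method": "servo_tool", "body": {
  "slide": [
    [0.0353,0.0188,0],
    [0.0706,0.0376,0],
    [0.1059,0.0564,0],
    [0.1412,0.0752,0],
    [0.1765,0.094,0]
  ],
  "spin": [-3.35,-6.7,-10.05,-13.4,-16.7],
  "grip": [0,0,0,0,0]
}}

```text
time_s: 1.42
tcp_pos: [0.3227, 0.4564, 0.2478]
ee_rot: [[1.0, 0.003, 0.0], [0.003, -1.0, 0.0], [0.0, -0.0, -1.0]]
wrist_force: [0.3, 1.3, -0.2]
gripper_width: 0.999
gripper_force: 0.0
```

Request:
{"method": "servo_tool", "body": {
  "slide": [
    [0.025,0.025,0],
    [0.05,0.05,0],
    [0.075,0.075,0],
    [0.098,0.097,0],
    [0.098,0.097,0]
  ],
  "spin": [0,0,0,0,0],
  "grip": [0,0,0,0,0]
}}

```text
time_s: 1.83
tcp_pos: [0.4225, 0.3573, 0.2477]
ee_rot: [[1.0, -0.006, 0.0], [-0.006, -1.0, -0.001], [0.0, 0.001, -1.0]]
wrist_force: [-0.9, 0.2, -0.5]
gripper_width: 0.996
gripper_force: 0.0
```

```bash
cat >> h.py <<'E'
def wrist(name=None):
    from station import sense,capture
    s=sense();im=capture('wrist')
    H=np.array(im['hand_eye']);T=np.eye(4);T[:3,:3]=s['ee_rot'];T[:3,3]=s['tcp_pos']
    C=np.linalg.inv(T@H)
    if name:cv2.imwrite(f'pics/{name}.png',im['pixels'])
    return s,cloud(im,C[:3,:3],C[:3,3]),im
E
python3 - <<'E'
from h import *
s,W,im=wrist('w1');print(s['time_s'],s['tcp_pos'],np.round(s['ee_rot'],4).tolist(),np.round(im['hand_eye'],3).tolist(),s['wrist_force'])
for n in G:print(n,fit(W,n))
t=np.load('top0.npz');Wt=cloud(t)
m=(Wt[...,2]>.02)&(abs(Wt[...,1]-.25)<.06)&(Wt[...,0]>.6025)&(Wt[...,0]<.7);print('balance front',np.percentile(Wt[m][:,0],[0,1,5]))
E
```

```text
1.8333 [0.42247888 0.35727535 0.24772419] [[1.0, -0.0057, 0.0004], [-0.0057, -1.0, -0.0008], [0.0004, 0.0008, -1.0]] [[-0.001, -0.954, -0.301, 0.083], [1.0, -0.001, 0.0, -0.001], [-0.001, -0.301, 0.954, -0.137], [0.0, 0.0, 0.0, 1.0]] [-0.90114988  0.24982389 -0.47990118]
cap_large [0.5689, 0.2204, 0.0347, 0.0285, 2421.0]
cap_medium [0.4205, 0.2209, 0.0304, 0.0237, 1256.0]
cap_small [0.4198, 0.3935, 0.0261, 0.0201, 890.0]
pot_large [0.5672, 0.3187, 0.0399, 0.0278, 926.0]
pot_medium [0.4851, 0.3588, 0.0312, 0.0224, 319.0]
pot_small [0.5657, 0.4104, 0.025, 0.019, 339.0]
weight_large [0.5672, 0.3179, 0.0596, 0.0109, 499.0]
weight_medium [0.4915, 0.4593, 0.0411, 0.008, 196.0]
weight_small [0.3488, 0.2758, 0.0306, 0.0056, 68.0]
balance front [0.62716834 0.62907862 0.63136952]
```

View pics/w1.png

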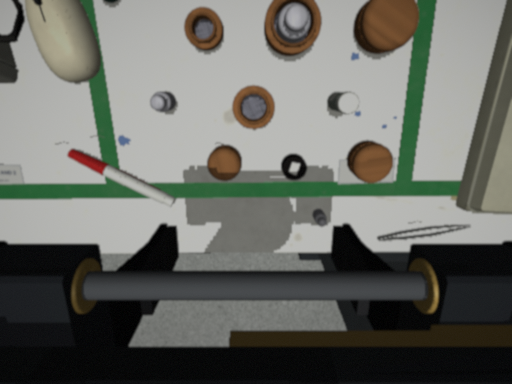

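The wrist view shows the medium weight at (162,102), the empty pots at (254,107) and (204,28), the small weight at (320,216), and the caps at (224,162), (371,162) and (387,24). Its fits agree with the top camera to about 1 mm.

Run:
```python
from h import *
s,W,im=wrist();print(s['time_s'],s['tcp_pos'],s['joints'])
for n in G:print(n,fit(W,n),fit(W,n,tol=.0025))
s,W,im=wrist();print(s['time_s'],s['tcp_pos'],np.round(s['ee_rot'],4).tolist())
for n in G:print(n,fit(W,n,tol=.0025))
```

```text
1.8833 [0.42133303 0.35879875 0.2476469 ] [ 5.72041335e+01  1.50741512e+01 -9.73280302e+00  7.28277706e-03
 -6.51886151e+01  3.25237404e+01]
cap_large [0.5691, 0.2206, 0.0346, 0.0286, 2364.0] [0.5685, 0.2207, 0.0348, 0.0276, 2119.0]
cap_medium [0.4208, 0.2213, 0.0304, 0.0236, 1265.0] [0.4212, 0.2216, 0.0306, 0.0226, 1089.0]
cap_small [0.42, 0.3937, 0.0261, 0.0202, 888.0] [0.4203, 0.3934, 0.0264, 0.0189, 739.0]
pot_large [0.5671, 0.3187, 0.0399, 0.0281, 924.0] [0.567, 0.3184, 0.0401, 0.0225, 714.0]
pot_medium [0.4847, 0.3586, 0.0311, 0.0226, 320.0] [0.4847, 0.3585, 0.0314, 0.0175, 260.0]
pot_small [0.5644, 0.4107, 0.0251, 0.0194, 337.0] [0.5652, 0.4103, 0.0255, 0.0141, 254.0]
weight_large [0.5672, 0.318, 0.0596, 0.0111, 501.0] [0.5672, 0.3183, 0.0597, 0.0109, 456.0]
weight_medium [0.4917, 0.4597, 0.0412, 0.0083, 199.0] [0.4913, 0.4595, 0.0413, 0.0078, 173.0]
weight_small [0.3488, 0.2758, 0.0307, 0.0056, 67.0] [0.3492, 0.2762, 0.031, 0.0049, 49.0]
1.9333 [0.42050788 0.35985193 0.24762727] [[1.0, -0.0029, 0.0001], [-0.0029, -1.0, 0.0002], [0.0001, -0.0002, -1.0]]
cap_large [0.5691, 0.2211, 0.0348, 0.0278, 2103.0]
cap_medium [0.4211, 0.2219, 0.0306, 0.0228, 1068.0]
cap_small [0.4204, 0.3941, 0.0265, 0.019, 714.0]
pot_large [0.5672, 0.3182, 0.04, 0.0227, 718.0]
pot_medium [0.4847, 0.3584, 0.0314, 0.0174, 264.0]
pot_small [0.5652, 0.4105, 0.0256, 0.0141, 256.0]
weight_large [0.5673, 0.3181, 0.0597, 0.0109, 468.0]
weight_medium [0.4913, 0.4592, 0.0414, 0.0077, 168.0]
weight_small [0.3491, 0.2755, 0.0313, 0.0049, 50.0]
```

Request:
{"method": "servo_tool", "body": {
  "slide": [
    [0.024,-0.033,0],
    [0.048,-0.066,0],
    [0.071,-0.099,0],
    [0.071,-0.099,0.02],
    [0.071,-0.099,0.04]
  ],
  "spin": [0,0,0,0,0],
  "grip": [0,0.2,0.3,0.4,0.4]
}}

```text
time_s: 2.4
tcp_pos: [0.4909, 0.4635, 0.2067]
ee_rot: [[1.0, 0.002, 0.001], [0.002, -1.0, 0.002], [0.001, -0.002, -1.0]]
wrist_force: [-0.2, -0.4, -1.1]
gripper_width: 0.782
gripper_force: 0.0
```

Request:
{"method": "servo_tool", "body": {
  "slide": [
    [0,0,0.03],
    [0,0,0.06],
    [0,0,0.08],
    [0,0,0.09],
    [0,0,0.09]
  ],
  "spin": [0,0,0,0,0],
  "grip": [0.4,0.4,0.4,0.4,0.4]
}}

```text
time_s: 2.82
tcp_pos: [0.4889, 0.4596, 0.1145]
ee_rot: [[1.0, 0.001, -0.003], [0.001, -1.0, -0.004], [-0.004, 0.004, -1.0]]
wrist_force: [-0.2, -0.3, 0.1]
gripper_width: 0.603
gripper_force: 0.0
```

Run:
```python
from h import *
for _ in range(2):
    s,W,im=wrist();print(s['tcp_pos'],np.round(s['ee_rot'],4).tolist(),s['gripper_width'])
    print(fit(W,'weight_medium',tol=.0025))
```

```text
[0.48888559 0.45961069 0.11452566] [[1.0, 0.0012, -0.0035], [0.0012, -1.0, -0.0045], [-0.0035, 0.0045, -1.0]] 0.6030642622051712
[0.4915, 0.4599, 0.0414, 0.0079, 336.0]
[0.4899542  0.46040417 0.11685347] [[1.0, 0.0014, -0.0007], [0.0014, -1.0, -0.0016], [-0.0007, 0.0016, -1.0]] 0.5977204676157223
[0.4912, 0.4599, 0.0415, 0.0078, 331.0]
```

Request:
{"method": "servo_tool", "body": {
  "slide": [
    [0,0,0.02],
    [0,0,0.04],
    [0,0,0.055],
    [0,0,0.062],
    [0,0,0.062]
  ],
  "spin": [0,0,0,0,0],
  "grip": [0.4,0.4,0.4,0.4,0.4]
}}

```text
time_s: 3.33
tcp_pos: [0.4907, 0.4599, 0.0555]
ee_rot: [[1.0, -0.0, -0.0], [-0.0, -1.0, -0.0], [-0.0, 0.0, -1.0]]
wrist_force: [0.1, -0.0, 0.3]
gripper_width: 0.602
gripper_force: 0.0
```

Request:
{"method": "servo_tool", "body": {
  "slide": [
    [0,0,0],
    [0,0,0],
    [0,0,0],
    [0,0,0],
    [0,0,0]
  ],
  "spin": [0,0,0,0,0],
  "grip": [0.5,0.6,0.7,0.8,1]
}}

```text
time_s: 3.75
tcp_pos: [0.491, 0.46, 0.0564]
ee_rot: [[1.0, -0.0, 0.001], [-0.0, -1.0, 0.001], [0.001, -0.001, -1.0]]
wrist_force: [0.3, 0.7, 0.1]
gripper_width: 0.303
gripper_force: 0.0
```

Request:
{"method": "servo_tool", "body": {
  "slide": [
    [0,0,0],
    [0,0,0],
    [0,0,0],
    [0,0,0],
    [0,0,0]
  ],
  "spin": [0,0,0,0,0],
  "grip": [1,1,1,1,1]
}}

```text
time_s: 4.17
tcp_pos: [0.4909, 0.4597, 0.0558]
ee_rot: [[1.0, -0.0, 0.0], [-0.0, -1.0, 0.0], [0.0, -0.0, -1.0]]
wrist_force: [-0.0, -1.4, 1.4]
gripper_width: 0.166
gripper_force: 30.0
```

Request:
{"method": "servo_tool", "body": {
  "slide": [
    [0,0,-0.015],
    [0,0,-0.035],
    [0,0,-0.055],
    [0,0,-0.06],
    [0,0,-0.06]
  ],
  "spin": [0,0,0,0,0],
  "grip": [1,1,1,1,1]
}}

```text
time_s: 4.58
tcp_pos: [0.4912, 0.4605, 0.1171]
ee_rot: [[1.0, -0.0, 0.002], [-0.0, -1.0, 0.003], [0.002, -0.003, -1.0]]
wrist_force: [-0.1, 0.4, -1.4]
gripper_width: 0.163
gripper_force: 30.0
```

Request:
{"method": "servo_tool", "body": {
  "slide": [
    [-0.0015,0.025,0],
    [-0.003,0.05,0],
    [-0.005,0.075,0],
    [-0.006,0.095,0],
    [-0.0066,0.1013,0]
  ],
  "spin": [0,0,0,0,0],
  "grip": [1,1,1,1,1]
}}

```text
time_s: 5.0
tcp_pos: [0.4826, 0.3547, 0.1135]
ee_rot: [[1.0, -0.003, -0.004], [-0.003, -1.0, -0.004], [-0.004, 0.004, -1.0]]
wrist_force: [-0.1, 0.1, -1.1]
gripper_width: 0.167
gripper_force: 30.0
```

Request:
{"method": "servo_tool", "body": {
  "slide": [
    [0,0,0],
    [0,0,0],
    [0,0,0],
    [0,0,0],
    [0,0,0]
  ],
  "spin": [0,0,0,0,0],
  "grip": [1,1,1,1,1]
}}

```text
time_s: 5.42
tcp_pos: [0.4841, 0.3593, 0.1152]
ee_rot: [[1.0, 0.0, -0.0], [0.0, -1.0, 0.0], [-0.0, -0.0, -1.0]]
wrist_force: [-0.4, 0.0, -0.8]
gripper_width: 0.165
gripper_force: 30.0
```

Run:
```python
from h import *
s,W,im=wrist('w2');print(s['tcp_pos'],np.round(s['ee_rot'],4).tolist(),s['gripper_width'])
print(fit(W,'pot_medium',tol=.0025),fit(W,'weight_medium',(.4848,.3585,.06),tol=.004))
m=(np.hypot(W[...,0]-.4848,W[...,1]-.3585)<.02)&(W[...,2]>.045)&(W[...,2]<.1);print(np.nanmin(W[m],0),np.nanmax(W[m],0))
```

```text
[0.48410463 0.35930064 0.11520802] [[1.0, 0.0005, -0.0], [0.0005, -1.0, 0.0], [-0.0, -0.0, -1.0]] 0.16548244087784156
[0.4846, 0.3586, 0.0313, 0.0176, 393.0] [0.4899, 0.3598, 0.101, 0.0171, 880.0]
[0.47791228 0.34366898 0.0596534 ] [0.49581891 0.37546546 0.09999885]
```

View pics/w2.png

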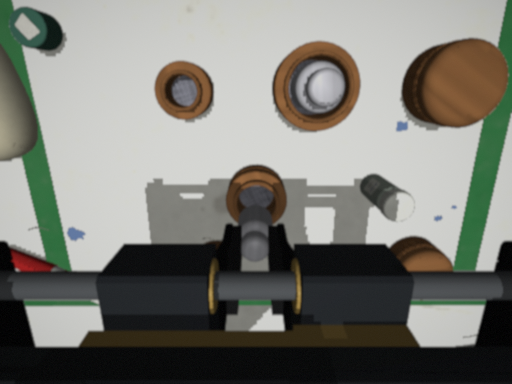

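The picture shows the weight hanging upright at (256,235) over the medium pot at (256,195). It's on axis, so I'll lower it slowly.

Request:
{"method": "servo_tool", "body": {
  "slide": [
    [0,0.0006,0.01],
    [0,0.0006,0.02],
    [0,0.0006,0.03],
    [0,0.0006,0.036],
    [0,0.0006,0.042]
  ],
  "spin": [0,0,0,0,0],
  "grip": [1,1,1,1,1]
}}

```text
time_s: 5.88
tcp_pos: [0.4838, 0.3574, 0.072]
ee_rot: [[1.0, -0.0, -0.001], [-0.0, -1.0, -0.002], [-0.001, 0.002, -1.0]]
wrist_force: [0.6, 0.0, -0.9]
gripper_width: 0.168
gripper_force: 30.0
```

Request:
{"method": "servo_tool", "body": {
  "slide": [
    [0,0,0.004],
    [0,0,0.008],
    [0,0,0.011],
    [0,0,0.0115],
    [0,0,0.0115]
  ],
  "spin": [0,0,0,0,0],
  "grip": [1,1,1,1,1]
}}

```text
time_s: 6.3
tcp_pos: [0.4842, 0.3579, 0.0621]
ee_rot: [[1.0, -0.0, 0.0], [-0.0, -1.0, 0.0], [0.0, -0.0, -1.0]]
wrist_force: [0.9, -0.4, 0.1]
gripper_width: 0.169
gripper_force: 30.0
```

Request:
{"method": "servo_tool", "body": {
  "slide": [
    [0,0,0],
    [0,0,0],
    [0,0,0],
    [0,0,0],
    [0,0,0]
  ],
  "spin": [0,0,0,0,0],
  "grip": [1,1,1,1,1]
}}

```text
time_s: 6.72
tcp_pos: [0.4842, 0.3578, 0.0622]
ee_rot: [[1.0, -0.0, 0.0], [-0.0, -1.0, 0.0], [0.0, -0.0, -1.0]]
wrist_force: [0.9, -1.0, -1.2]
gripper_width: 0.162
gripper_force: 30.0
```

Request:
{"method": "servo_tool", "body": {
  "slide": [
    [0,0,0.0005],
    [0,0,0.0005],
    [0,0,0.0005],
    [0,0,0.0005],
    [0,0,0.0005]
  ],
  "spin": [0,0,0,0,0],
  "grip": [0.75,0.65,0.5,0.5,0.5]
}}

```text
time_s: 7.13
tcp_pos: [0.4842, 0.3579, 0.0617]
ee_rot: [[1.0, -0.0, 0.0], [-0.0, -1.0, 0.0], [0.0, -0.0, -1.0]]
wrist_force: [-0.0, 0.5, -0.4]
gripper_width: 0.447
gripper_force: 0.0
```

Request:
{"method": "servo_tool", "body": {
  "slide": [
    [0,0,-0.01],
    [0,0,-0.03],
    [0,0,-0.06],
    [0,0,-0.085],
    [0,0,-0.09]
  ],
  "spin": [0,0,0,0,0],
  "grip": [0.5,0.5,0.5,0.5,0.5]
}}

```text
time_s: 7.55
tcp_pos: [0.4863, 0.3598, 0.1576]
ee_rot: [[1.0, 0.001, 0.008], [0.001, -1.0, 0.007], [0.008, -0.007, -1.0]]
wrist_force: [-0.0, 1.5, 1.1]
gripper_width: 0.499
gripper_force: 0.0
```

Request:
{"method": "servo_tool", "body": {
  "slide": [
    [-0.03,0.018,0],
    [-0.06,0.037,0],
    [-0.09,0.055,0],
    [-0.12,0.073,0],
    [-0.135,0.082,0]
  ],
  "spin": [0,0,0,0,0],
  "grip": [0.5,0.5,0.5,0.5,0.5]
}}

```text
time_s: 7.97
tcp_pos: [0.3461, 0.2729, 0.1515]
ee_rot: [[1.0, -0.001, -0.002], [-0.001, -1.0, -0.001], [-0.002, 0.001, -1.0]]
wrist_force: [-0.4, -0.0, -0.3]
gripper_width: 0.498
gripper_force: 0.0
```

Request:
{"method": "servo_tool", "body": {
  "slide": [
    [0,0,0.02],
    [0,0,0.03],
    [0,0,0.04],
    [0,0,0.04],
    [0,0,0.04]
  ],
  "spin": [0,0,0,0,0],
  "grip": [0.5,0.5,0.5,0.5,0.5]
}}

```text
time_s: 8.38
tcp_pos: [0.3491, 0.2757, 0.1117]
ee_rot: [[1.0, -0.0, -0.0], [-0.0, -1.0, -0.001], [-0.0, 0.001, -1.0]]
wrist_force: [-1.1, 0.9, 0.8]
gripper_width: 0.501
gripper_force: 0.0
```

Run:
```python
from h import *
for i in range(2):
    s,W,im=wrist('w3');print(s['tcp_pos'],np.round(s['ee_rot'],4).tolist(),s['gripper_width'])
    print(fit(W,'weight_small',tol=.0025),fit(W,'weight_medium',(.4848,.3585,.006),tol=.004),fit(W,'pot_medium',tol=.0025))
from station import *
W=cloud(capture('top'));print(fit(W,'weight_medium',(.4840,.3592,.006),tol=.004),fit(W,'pot_medium',tol=.0025))
```

```text
[0.34906596 0.27574392 0.11169474] [[1.0, -0.0001, -0.0002], [-0.0001, -1.0, -0.0006], [-0.0002, 0.0006, -1.0]] 0.5008442871754032
[0.3484, 0.2757, 0.0311, 0.0052, 142.0] [0.4789, 0.3576, 0.0461, 0.006, 97.0] [0.4814, 0.3581, 0.0317, 0.0174, 741.0]
[0.34934441 0.27613799 0.11209546] [[1.0, -0.0001, 0.0005], [-0.0001, -1.0, 0.0004], [0.0005, -0.0004, -1.0]] 0.5022331295427009
[0.3487, 0.2757, 0.0312, 0.0052, 137.0] [0.4794, 0.3578, 0.0464, 0.0064, 117.0] [0.4815, 0.3583, 0.0317, 0.0173, 763.0]
[0.4836, 0.359, 0.0481, 0.008, 56.0] [0.4833, 0.3573, 0.0322, 0.02, 110.0]
```

Request:
{"method": "servo_tool", "body": {
  "slide": [
    [0,0,0.02],
    [0,0,0.04],
    [0,0,0.056],
    [0,0,0.0645],
    [0,0,0.0645]
  ],
  "spin": [0,0,0,0,0],
  "grip": [0.5,0.5,0.5,0.5,0.5]
}}

```text
time_s: 8.95
tcp_pos: [0.3487, 0.2752, 0.0459]
ee_rot: [[1.0, -0.001, -0.002], [-0.001, -1.0, -0.003], [-0.002, 0.003, -1.0]]
wrist_force: [-0.4, -0.1, 0.1]
gripper_width: 0.5
gripper_force: 0.0
```

Request:
{"method": "servo_tool", "body": {
  "slide": [
    [0,0,0],
    [0,0,0],
    [0,0,0],
    [0,0,0],
    [0,0,0]
  ],
  "spin": [0,0,0,0,0],
  "grip": [0.55,0.65,0.75,0.85,1]
}}

```text
time_s: 9.37
tcp_pos: [0.3493, 0.2762, 0.0477]
ee_rot: [[1.0, -0.0, 0.001], [-0.0, -1.0, 0.001], [0.001, -0.001, -1.0]]
wrist_force: [-0.4, 0.4, 0.4]
gripper_width: 0.235
gripper_force: 0.0
```

Request:
{"method": "servo_tool", "body": {
  "slide": [
    [0,0,0],
    [0,0,0],
    [0,0,0],
    [0,0,0],
    [0,0,0]
  ],
  "spin": [0,0,0,0,0],
  "grip": [1,1,1,1,1]
}}

```text
time_s: 9.78
tcp_pos: [0.3492, 0.276, 0.0473]
ee_rot: [[1.0, -0.0, 0.0], [-0.0, -1.0, 0.0], [0.0, -0.0, -1.0]]
wrist_force: [-0.3, -0.9, 3.6]
gripper_width: 0.109
gripper_force: 30.0
```

Request:
{"method": "servo_tool", "body": {
  "slide": [
    [0,0,-0.015],
    [0,0,-0.04],
    [0,0,-0.07],
    [0,0,-0.09],
    [0,0,-0.09]
  ],
  "spin": [0,0,0,0,0],
  "grip": [1,1,1,1,1]
}}

```text
time_s: 10.2
tcp_pos: [0.3507, 0.2781, 0.1409]
ee_rot: [[1.0, 0.001, 0.005], [0.001, -1.0, 0.007], [0.005, -0.007, -1.0]]
wrist_force: [1.9, 0.5, -0.9]
gripper_width: 0.108
gripper_force: 30.0
```

Request:
{"method": "servo_tool", "body": {
  "slide": [
    [0.02,-0.0125,0],
    [0.045,-0.028,0],
    [0.07,-0.0435,0],
    [0.095,-0.059,0],
    [0.12,-0.0745,0]
  ],
  "spin": [0,0,0,0,0],
  "grip": [1,1,1,1,1]
}}

```text
time_s: 10.62
tcp_pos: [0.4698, 0.3505, 0.1357]
ee_rot: [[1.0, -0.001, -0.002], [-0.001, -1.0, -0.001], [-0.002, 0.001, -1.0]]
wrist_force: [0.5, 0.8, 0.3]
gripper_width: 0.106
gripper_force: 30.0
```

Request:
{"method": "servo_tool", "body": {
  "slide": [
    [0.025,-0.0155,0],
    [0.05,-0.031,0],
    [0.075,-0.0465,0],
    [0.09,-0.056,0],
    [0.0966,-0.06,0]
  ],
  "spin": [0,0,0,0,0],
  "grip": [1,1,1,1,1]
}}

```text
time_s: 11.03
tcp_pos: [0.5672, 0.4109, 0.1345]
ee_rot: [[1.0, -0.001, -0.001], [-0.001, -1.0, -0.001], [-0.001, 0.001, -1.0]]
wrist_force: [-0.3, 0.3, -0.3]
gripper_width: 0.105
gripper_force: 30.0
```

Request:
{"method": "servo_tool", "body": {
  "slide": [
    [0,0,0.01],
    [0,0,0.025],
    [0,0,0.04],
    [0,0,0.04],
    [0,0,0.04]
  ],
  "spin": [0,0,0,0,0],
  "grip": [1,1,1,1,1]
}}

```text
time_s: 11.45
tcp_pos: [0.5642, 0.4091, 0.0954]
ee_rot: [[1.0, -0.0, -0.003], [-0.0, -1.0, -0.003], [-0.003, 0.003, -1.0]]
wrist_force: [-0.1, -0.6, 0.5]
gripper_width: 0.105
gripper_force: 30.0
```

Run:
```python
from h import *
for i in range(3):
    s,W,im=wrist('w4');print(s['tcp_pos'],np.round(s['ee_rot'],4).tolist(),s['gripper_width'])
    print(fit(W,'pot_small',tol=.0025))
```

```text
[0.56416744 0.40908221 0.09540676] [[1.0, -0.0002, -0.003], [-0.0002, -1.0, -0.003], [-0.003, 0.003, -1.0]] 0.1049072865495471
[0.5653, 0.4106, 0.0254, 0.0142, 375.0]
[0.5650307  0.40984759 0.09686786] [[1.0, 0.0001, -0.0007], [0.0001, -1.0, -0.001], [-0.0007, 0.001, -1.0]] 0.10179027287625213
[0.5653, 0.4106, 0.0253, 0.0141, 371.0]
[0.56552185 0.41032558 0.0977773 ] [[1.0, 0.0002, 0.0007], [0.0002, -1.0, 0.0004], [0.0007, -0.0004, -1.0]] 0.10378541241402343
[0.5651, 0.4106, 0.0253, 0.0141, 359.0]
```

View pics/w4.png

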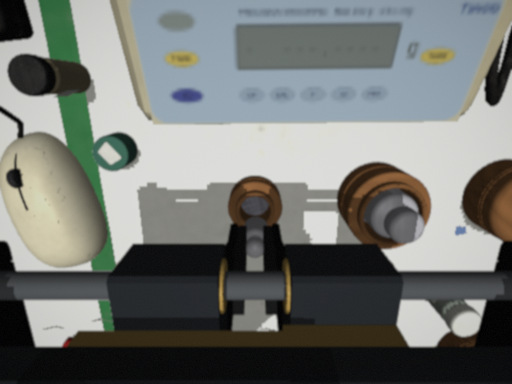

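The small weight hangs at (255,243) over its pot at (255,203), on axis to about 0.3 mm.

Request:
{"method": "servo_tool", "body": {
  "slide": [
    [0,0,0.01],
    [0,0,0.02],
    [0,0,0.027],
    [0,0,0.033],
    [0,0,0.036]
  ],
  "spin": [0,0,0,0,0],
  "grip": [1,1,1,1,1]
}}

```text
time_s: 12.02
tcp_pos: [0.5652, 0.4097, 0.0592]
ee_rot: [[1.0, -0.001, -0.002], [-0.001, -1.0, -0.002], [-0.002, 0.002, -1.0]]
wrist_force: [-0.1, 0.0, 0.0]
gripper_width: 0.108
gripper_force: 30.0
```

Request:
{"method": "servo_tool", "body": {
  "slide": [
    [0,0,0.003],
    [0,0,0.005],
    [0,0,0.007],
    [0,0,0.0075],
    [0,0,0.0075]
  ],
  "spin": [0,0,0,0,0],
  "grip": [1,1,1,1,1]
}}

```text
time_s: 12.43
tcp_pos: [0.5659, 0.4104, 0.0537]
ee_rot: [[1.0, -0.0, 0.0], [-0.0, -1.0, 0.0], [0.0, -0.0, -1.0]]
wrist_force: [-0.1, 0.8, -0.8]
gripper_width: 0.101
gripper_force: 30.0
```

Request:
{"method": "servo_tool", "body": {
  "slide": [
    [0,0,0],
    [0,0,0],
    [0,0,0],
    [0,0,0],
    [0,0,0]
  ],
  "spin": [0,0,0,0,0],
  "grip": [1,1,1,1,1]
}}

```text
time_s: 12.85
tcp_pos: [0.5658, 0.4103, 0.0537]
ee_rot: [[1.0, -0.0, 0.0], [-0.0, -1.0, 0.0], [0.0, -0.0, -1.0]]
wrist_force: [0.3, -0.3, -0.6]
gripper_width: 0.104
gripper_force: 30.0
```

Request:
{"method": "servo_tool", "body": {
  "slide": [
    [0,0,0.0003],
    [0,0,0.0003],
    [0,0,0.0003],
    [0,0,0.0003],
    [0,0,0.0003]
  ],
  "spin": [0,0,0,0,0],
  "grip": [0.8,0.7,0.6,0.5,0.5]
}}

```text
time_s: 13.27
tcp_pos: [0.5658, 0.4103, 0.0533]
ee_rot: [[1.0, -0.0, 0.0], [-0.0, -1.0, 0.0], [0.0, -0.0, -1.0]]
wrist_force: [-0.6, -0.3, -1.4]
gripper_width: 0.396
gripper_force: 0.0
```

Request:
{"method": "servo_tool", "body": {
  "slide": [
    [0,0,-0.01],
    [0,0,-0.03],
    [0,0,-0.06],
    [0,0,-0.085],
    [0,0,-0.09]
  ],
  "spin": [0,0,0,0,0],
  "grip": [0.5,0.5,0.5,0.5,0.5]
}}

```text
time_s: 13.68
tcp_pos: [0.5681, 0.4121, 0.1501]
ee_rot: [[1.0, 0.001, 0.008], [0.001, -1.0, 0.007], [0.008, -0.007, -1.0]]
wrist_force: [1.3, 0.8, 0.7]
gripper_width: 0.496
gripper_force: 0.0
```

Request:
{"method": "servo_tool", "body": {
  "slide": [
    [-0.035,0.004,0],
    [-0.07,0.008,0],
    [-0.105,0.012,0],
    [-0.135,0.015,0],
    [-0.1455,0.0165,0]
  ],
  "spin": [0,0,0,0,0],
  "grip": [0.3,0.3,0.3,0.3,0.3]
}}

```text
time_s: 14.1
tcp_pos: [0.4168, 0.3927, 0.1439]
ee_rot: [[1.0, 0.001, -0.001], [0.001, -1.0, -0.001], [-0.001, 0.001, -1.0]]
wrist_force: [-0.1, -0.3, 0.1]
gripper_width: 0.689
gripper_force: 0.0
```

Request:
{"method": "servo_tool", "body": {
  "slide": [
    [0,0,0.01],
    [0,0,0.02],
    [0,0,0.03],
    [0,0,0.03],
    [0,0,0.03]
  ],
  "spin": [0,0,0,0,0],
  "grip": [0.3,0.3,0.3,0.3,0.3]
}}

```text
time_s: 14.52
tcp_pos: [0.4208, 0.3933, 0.1116]
ee_rot: [[1.0, -0.001, -0.001], [-0.001, -1.0, -0.003], [-0.001, 0.003, -1.0]]
wrist_force: [-0.1, 0.3, -0.4]
gripper_width: 0.699
gripper_force: 0.0
```

Run:
```python
from h import *
for i in range(2):
    s,W,im=wrist('w5');print(s['tcp_pos'],s['gripper_width'])
    print(fit(W,'cap_small',tol=.0025),fit(W,'pot_small',tol=.0025),fit(W,'weight_small',(.565,.411,.006),tol=.003))
    print(fit(W,'pot_medium',tol=.0025),fit(W,'weight_medium',(.4848,.3585,.006),tol=.003))
```

```text
[0.42084591 0.39330142 0.11160064] 0.6986594257638142
[0.4202, 0.3936, 0.0265, 0.0188, 1716.0] [0.5554, 0.4107, 0.0255, 0.0103, 168.0] None
[0.4844, 0.3586, 0.0317, 0.0176, 992.0] [0.4844, 0.3582, 0.0475, 0.0079, 495.0]
[0.42105123 0.39364697 0.11230828] 0.6986700231969687
[0.42, 0.3935, 0.0265, 0.0189, 1684.0] [0.5559, 0.4106, 0.0255, 0.0104, 179.0] None
[0.4844, 0.3586, 0.0317, 0.0176, 1003.0] [0.4843, 0.3581, 0.0475, 0.0079, 485.0]
```

View pics/w5.png

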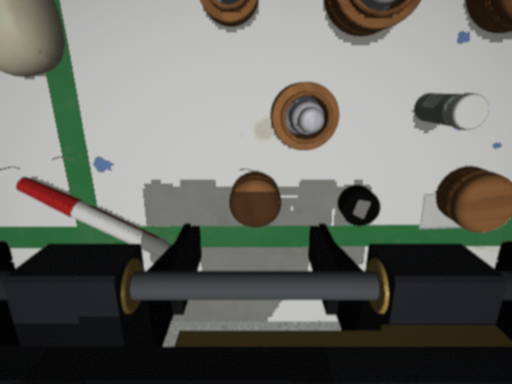

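The cap is at (255,199), centred between the fingers; the medium weight at (309,117) stands inside its pot.

Request:
{"method": "servo_tool", "body": {
  "slide": [
    [-0.0008,0,0.025],
    [-0.0008,0,0.045],
    [-0.0008,0,0.065],
    [-0.0008,0,0.077],
    [-0.0008,0,0.077]
  ],
  "spin": [0,0,0,0,0],
  "grip": [0.3,0.3,0.3,0.3,0.3]
}}

```text
time_s: 15.03
tcp_pos: [0.4189, 0.3924, 0.0337]
ee_rot: [[1.0, -0.001, -0.003], [-0.001, -1.0, -0.004], [-0.003, 0.004, -1.0]]
wrist_force: [0.2, 0.1, -0.2]
gripper_width: 0.7
gripper_force: 0.0
```

Request:
{"method": "servo_tool", "body": {
  "slide": [
    [0,0,0],
    [0,0,0],
    [0,0,0],
    [0,0,0],
    [0,0,0]
  ],
  "spin": [0,0,0,0,0],
  "grip": [0.4,0.5,0.6,0.8,1]
}}

```text
time_s: 15.45
tcp_pos: [0.4199, 0.3943, 0.0374]
ee_rot: [[1.0, -0.0, 0.001], [-0.0, -1.0, 0.002], [0.001, -0.002, -1.0]]
wrist_force: [-0.5, -0.4, 1.4]
gripper_width: 0.44
gripper_force: 30.0
```

Request:
{"method": "servo_tool", "body": {
  "slide": [
    [0,0,0],
    [0,0,0],
    [0,0,0],
    [0,0,0],
    [0,0,0]
  ],
  "spin": [0,0,0,0,0],
  "grip": [1,1,1,1,1]
}}

```text
time_s: 15.87
tcp_pos: [0.4199, 0.3944, 0.0373]
ee_rot: [[1.0, 0.0, 0.001], [0.0, -1.0, 0.001], [0.001, -0.001, -1.0]]
wrist_force: [-0.5, -0.6, 6.0]
gripper_width: 0.442
gripper_force: 30.0
```

Request:
{"method": "servo_tool", "body": {
  "slide": [
    [0,0,-0.01],
    [0,0,-0.03],
    [0,0,-0.06],
    [0,0,-0.085],
    [0,0,-0.09]
  ],
  "spin": [0,0,0,0,0],
  "grip": [1,1,1,1,1]
}}

```text
time_s: 16.28
tcp_pos: [0.421, 0.3959, 0.1312]
ee_rot: [[1.0, 0.001, 0.005], [0.001, -1.0, 0.007], [0.005, -0.007, -1.0]]
wrist_force: [0.4, 0.6, 0.3]
gripper_width: 0.436
gripper_force: 30.0
```

Request:
{"method": "servo_tool", "body": {
  "slide": [
    [0.035,-0.004,0],
    [0.07,-0.008,0],
    [0.105,-0.012,0],
    [0.135,-0.015,0],
    [0.145,-0.0162,0]
  ],
  "spin": [0,0,0,0,0],
  "grip": [1,1,1,1,1]
}}

```text
time_s: 16.7
tcp_pos: [0.5679, 0.4096, 0.1252]
ee_rot: [[1.0, -0.003, 0.001], [-0.003, -1.0, -0.0], [0.001, 0.0, -1.0]]
wrist_force: [-0.6, 0.7, -0.1]
gripper_width: 0.439
gripper_force: 30.0
```

Request:
{"method": "servo_tool", "body": {
  "slide": [
    [0,0,0],
    [0,0,0],
    [0,0,0],
    [0,0,0],
    [0,0,0]
  ],
  "spin": [0,0,0,0,0],
  "grip": [1,1,1,1,1]
}}

```text
time_s: 17.12
tcp_pos: [0.5635, 0.4102, 0.1266]
ee_rot: [[1.0, 0.001, -0.0], [0.001, -1.0, 0.0], [-0.0, -0.0, -1.0]]
wrist_force: [-0.4, -0.4, -0.7]
gripper_width: 0.437
gripper_force: 30.0
```

Run:
```python
from h import *
from station import capture
for i in range(2):
    s,W,im=wrist('w6');print(s['tcp_pos'],s['gripper_width'],s['wrist_force'])
    print(fit(W,'pot_small',tol=.0025),fit(W,'weight_small',(.565,.411,.006),tol=.003))
```

```text
[0.56347074 0.41016981 0.12662855] 0.4374366939406919 [-0.43188943 -0.42083239 -0.68529292]
[0.5654, 0.4105, 0.0255, 0.0141, 378.0] [0.5656, 0.41, 0.0371, 0.0054, 112.0]
[0.563618   0.41022703 0.12670788] 0.438778297560892 [ 0.14008235 -0.27512573 -0.08167063]
[0.5654, 0.4107, 0.0255, 0.014, 373.0] [0.5653, 0.41, 0.037, 0.0053, 108.0]
```

View pics/w6.png

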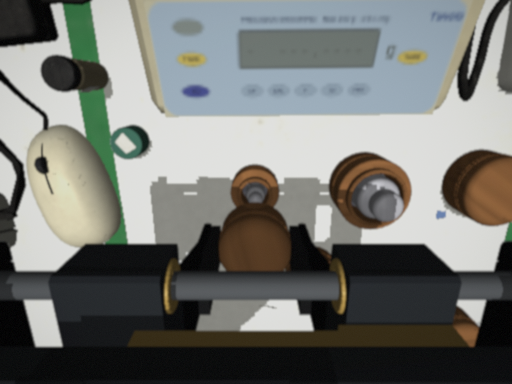

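The cap is held level at (255,238), with the pot and its small weight just beyond at (255,190). It needs +1.6 mm in x, then I'll lower it.

Request:
{"method": "servo_tool", "body": {
  "slide": [
    [0.0016,-0.0003,0.015],
    [0.0016,-0.0003,0.03],
    [0.0016,-0.0003,0.042],
    [0.0016,-0.0003,0.05],
    [0.0016,-0.0003,0.055]
  ],
  "spin": [0,0,0,0,0],
  "grip": [1,1,1,1,1]
}}

```text
time_s: 17.63
tcp_pos: [0.5654, 0.41, 0.0699]
ee_rot: [[1.0, -0.0, -0.001], [-0.0, -1.0, -0.001], [-0.001, 0.001, -1.0]]
wrist_force: [0.3, -0.5, -1.2]
gripper_width: 0.439
gripper_force: 30.0
```

Request:
{"method": "servo_tool", "body": {
  "slide": [
    [0,0,0.004],
    [0,0,0.008],
    [0,0,0.012],
    [0,0,0.015],
    [0,0,0.016]
  ],
  "spin": [0,0,0,0,0],
  "grip": [1,1,1,1,1]
}}

```text
time_s: 18.05
tcp_pos: [0.5663, 0.4105, 0.0563]
ee_rot: [[1.0, 0.0, 0.001], [0.0, -1.0, 0.0], [0.001, -0.0, -1.0]]
wrist_force: [-3.1, -0.2, 6.2]
gripper_width: 0.437
gripper_force: 30.0
```

Request:
{"method": "servo_tool", "body": {
  "slide": [
    [0,0,0],
    [0,0,0],
    [0,0,0],
    [0,0,0],
    [0,0,0]
  ],
  "spin": [0,0,0,0,0],
  "grip": [1,1,1,1,1]
}}

```text
time_s: 18.47
tcp_pos: [0.5663, 0.4105, 0.0564]
ee_rot: [[1.0, -0.0, 0.001], [-0.0, -1.0, 0.001], [0.001, -0.001, -1.0]]
wrist_force: [-1.3, -0.7, 6.8]
gripper_width: 0.437
gripper_force: 30.0
```

Request:
{"method": "servo_tool", "body": {
  "slide": [
    [0,0,0],
    [0,0,0],
    [0,0,0],
    [0,0,0],
    [0,0,0]
  ],
  "spin": [0,0,0,0,0],
  "grip": [0.5,0.4,0.3,0.3,0.3]
}}

```text
time_s: 18.88
tcp_pos: [0.566, 0.4102, 0.0547]
ee_rot: [[1.0, -0.0, -0.0], [-0.0, -1.0, -0.0], [-0.0, 0.0, -1.0]]
wrist_force: [-0.8, 0.2, 0.4]
gripper_width: 0.672
gripper_force: 0.0
```

Request:
{"method": "servo_tool", "body": {
  "slide": [
    [0,0,-0.01],
    [0,0,-0.03],
    [0,0,-0.06],
    [0,0,-0.085],
    [0,0,-0.09]
  ],
  "spin": [0,0,0,0,0],
  "grip": [0.3,0.3,0.3,0.3,0.3]
}}

```text
time_s: 19.3
tcp_pos: [0.5684, 0.4121, 0.152]
ee_rot: [[1.0, 0.001, 0.008], [0.001, -1.0, 0.007], [0.008, -0.007, -1.0]]
wrist_force: [2.1, 0.7, 0.3]
gripper_width: 0.698
gripper_force: 0.0
```

Request:
{"method": "servo_tool", "body": {
  "slide": [
    [-0.02,0.026,0],
    [-0.04,0.052,0],
    [-0.06,0.078,0],
    [-0.08,0.104,0],
    [-0.1,0.13,0]
  ],
  "spin": [0,0,0,0,0],
  "grip": [0.2,0.2,0.2,0.2,0.2]
}}

```text
time_s: 19.72
tcp_pos: [0.465, 0.279, 0.1455]
ee_rot: [[1.0, -0.0, 0.0], [-0.0, -1.0, 0.0], [0.0, -0.0, -1.0]]
wrist_force: [0.9, -0.0, -0.0]
gripper_width: 0.796
gripper_force: 0.0
```

Request:
{"method": "servo_tool", "body": {
  "slide": [
    [-0.02,0.026,0],
    [-0.04,0.052,0],
    [-0.0453,0.0588,0.01],
    [-0.0453,0.0588,0.03],
    [-0.0453,0.0588,0.03]
  ],
  "spin": [0,0,0,0,0],
  "grip": [0.2,0.2,0.2,0.2,0.2]
}}

```text
time_s: 20.13
tcp_pos: [0.4187, 0.2196, 0.1135]
ee_rot: [[1.0, -0.002, -0.004], [-0.002, -1.0, -0.003], [-0.004, 0.003, -1.0]]
wrist_force: [0.1, -0.8, 0.5]
gripper_width: 0.804
gripper_force: 0.0
```

Run:
```python
from h import *
from station import capture
for i in range(3):
    s,W,im=wrist();print(s['tcp_pos'],s['gripper_width'])
    print(fit(W,'cap_medium',tol=.0025))
W=cloud(capture('top'));print(fit(W,'cap_small',(.5645,.4117,.019),tol=.004),fit(W,'cap_medium',tol=.004))
```

```text
[0.41874637 0.21960007 0.1135042 ] 0.8044810673864425
[0.421, 0.2207, 0.0306, 0.0224, 2483.0]
[0.4198595  0.22059417 0.11466658] 0.7993509714398663
[0.4211, 0.2211, 0.0306, 0.0226, 2434.0]
[0.42085079 0.22158534 0.11550171] 0.7995275884847138
[0.421, 0.2207, 0.0306, 0.0225, 2431.0]
[0.5648, 0.4117, 0.0461, 0.0199, 318.0] None
```

Request:
{"method": "servo_tool", "body": {
  "slide": [
    [0,0,0.025],
    [0,0,0.045],
    [0,0,0.065],
    [0,0,0.079],
    [0,0,0.079]
  ],
  "spin": [0,0,0,0,0],
  "grip": [0.2,0.2,0.2,0.2,0.2]
}}

```text
time_s: 20.75
tcp_pos: [0.42, 0.221, 0.0344]
ee_rot: [[1.0, -0.001, -0.003], [-0.001, -1.0, -0.003], [-0.003, 0.003, -1.0]]
wrist_force: [0.1, 0.1, 0.8]
gripper_width: 0.799
gripper_force: 0.0
```

Request:
{"method": "servo_tool", "body": {
  "slide": [
    [0,0,0],
    [0,0,0],
    [0,0,0],
    [0,0,0],
    [0,0,0]
  ],
  "spin": [0,0,0,0,0],
  "grip": [0.3,0.4,0.5,0.7,1]
}}

```text
time_s: 21.17
tcp_pos: [0.4211, 0.2219, 0.0372]
ee_rot: [[1.0, -0.0, 0.001], [-0.0, -1.0, 0.001], [0.001, -0.001, -1.0]]
wrist_force: [-0.1, -0.9, 3.6]
gripper_width: 0.521
gripper_force: 30.0
```

Request:
{"method": "servo_tool", "body": {
  "slide": [
    [0,0,0],
    [0,0,0],
    [0,0,0],
    [0,0,0],
    [0,0,0]
  ],
  "spin": [0,0,0,0,0],
  "grip": [1,1,1,1,1]
}}

```text
time_s: 21.58
tcp_pos: [0.4211, 0.2219, 0.0371]
ee_rot: [[1.0, 0.0, 0.001], [0.0, -1.0, 0.001], [0.001, -0.001, -1.0]]
wrist_force: [-1.0, -0.9, 6.9]
gripper_width: 0.52
gripper_force: 30.0
```

Request:
{"method": "servo_tool", "body": {
  "slide": [
    [0,0,-0.01],
    [0,0,-0.03],
    [0,0,-0.06],
    [0,0,-0.085],
    [0,0,-0.09]
  ],
  "spin": [0,0,0,0,0],
  "grip": [1,1,1,1,1]
}}

```text
time_s: 22.0
tcp_pos: [0.4226, 0.2232, 0.1303]
ee_rot: [[1.0, 0.001, 0.006], [0.001, -1.0, 0.005], [0.006, -0.005, -1.0]]
wrist_force: [0.1, 0.7, -0.3]
gripper_width: 0.526
gripper_force: 30.0
```

Request:
{"method": "servo_tool", "body": {
  "slide": [
    [0.016,-0.034,0],
    [0.032,-0.068,0],
    [0.047,-0.102,0],
    [0.059,-0.128,0],
    [0.0635,-0.1366,0]
  ],
  "spin": [0,0,0,0,0],
  "grip": [1,1,1,1,1]
}}

```text
time_s: 22.42
tcp_pos: [0.4857, 0.3616, 0.1254]
ee_rot: [[1.0, 0.001, 0.001], [0.001, -1.0, 0.001], [0.001, -0.001, -1.0]]
wrist_force: [-0.5, -0.3, -0.4]
gripper_width: 0.523
gripper_force: 30.0
```

Request:
{"method": "servo_tool", "body": {
  "slide": [
    [0,0,0],
    [0,0,0],
    [0,0,0],
    [0,0,0],
    [0,0,0]
  ],
  "spin": [0,0,0,0,0],
  "grip": [1,1,1,1,1]
}}

```text
time_s: 22.83
tcp_pos: [0.4839, 0.3571, 0.1265]
ee_rot: [[1.0, -0.001, -0.0], [-0.001, -1.0, -0.0], [-0.0, 0.0, -1.0]]
wrist_force: [0.7, 0.2, -0.2]
gripper_width: 0.518
gripper_force: 30.0
```

Run:
```python
from h import *
for i in range(2):
    s,W,im=wrist('w7');print(s['tcp_pos'],s['gripper_width'],s['wrist_force'])
    print(fit(W,'pot_medium',tol=.0025),fit(W,'weight_medium',(.4845,.3585,.006),tol=.003))
```

```text
[0.48386543 0.35706385 0.12647302] 0.5177687160779944 [ 0.73681297  0.17184723 -0.21463091]
[0.485, 0.3586, 0.0318, 0.0175, 494.0] [0.4914, 0.3575, 0.0461, 0.004, 21.0]
[0.48396926 0.35730311 0.12658191] 0.5167068547043817 [ 0.34994224  0.41736762 -0.60016383]
[0.4855, 0.3588, 0.0317, 0.0173, 484.0] [0.4913, 0.3581, 0.0459, 0.0044, 19.0]
```

Request:
{"method": "servo_tool", "body": {
  "slide": [
    [0.0007,-0.0012,0.015],
    [0.0007,-0.0012,0.028],
    [0.0007,-0.0012,0.038],
    [0.0007,-0.0012,0.045],
    [0.0007,-0.0012,0.05]
  ],
  "spin": [0,0,0,0,0],
  "grip": [1,1,1,1,1]
}}

```text
time_s: 23.35
tcp_pos: [0.4847, 0.3589, 0.0754]
ee_rot: [[1.0, -0.0, -0.001], [-0.0, -1.0, -0.001], [-0.001, 0.001, -1.0]]
wrist_force: [-0.6, -0.3, -1.2]
gripper_width: 0.519
gripper_force: 30.0
```

Request:
{"method": "servo_tool", "body": {
  "slide": [
    [0,0,0.004],
    [0,0,0.008],
    [0,0,0.012],
    [0,0,0.0145],
    [0,0,0.0152]
  ],
  "spin": [0,0,0,0,0],
  "grip": [1,1,1,1,1]
}}

```text
time_s: 23.77
tcp_pos: [0.485, 0.3595, 0.0622]
ee_rot: [[1.0, 0.0, 0.0], [0.0, -1.0, -0.0], [0.0, 0.0, -1.0]]
wrist_force: [-2.6, -1.0, 8.6]
gripper_width: 0.523
gripper_force: 30.0
```

Request:
{"method": "servo_tool", "body": {
  "slide": [
    [0,0,0],
    [0,0,0],
    [0,0,0],
    [0,0,0],
    [0,0,0]
  ],
  "spin": [0,0,0,0,0],
  "grip": [1,1,1,1,1]
}}

```text
time_s: 24.18
tcp_pos: [0.485, 0.3594, 0.0622]
ee_rot: [[1.0, 0.0, 0.001], [0.0, -1.0, 0.0], [0.001, -0.0, -1.0]]
wrist_force: [-1.4, -0.7, 5.4]
gripper_width: 0.519
gripper_force: 30.0
```

Request:
{"method": "servo_tool", "body": {
  "slide": [
    [0,0,0],
    [0,0,0],
    [0,0,0],
    [0,0,0],
    [0,0,0]
  ],
  "spin": [0,0,0,0,0],
  "grip": [0.4,0.3,0.2,0.2,0.2]
}}

```text
time_s: 24.6
tcp_pos: [0.485, 0.3593, 0.0609]
ee_rot: [[1.0, -0.0, -0.0], [-0.0, -1.0, -0.0], [-0.0, 0.0, -1.0]]
wrist_force: [0.1, 0.2, 1.1]
gripper_width: 0.774
gripper_force: 0.0
```

Request:
{"method": "servo_tool", "body": {
  "slide": [
    [0,0,-0.01],
    [0,0,-0.03],
    [0,0,-0.06],
    [0,0,-0.085],
    [0,0,-0.09]
  ],
  "spin": [0,0,0,0,0],
  "grip": [0.2,0.2,0.2,0.2,0.2]
}}

```text
time_s: 25.02
tcp_pos: [0.4871, 0.3613, 0.157]
ee_rot: [[1.0, 0.001, 0.008], [0.001, -1.0, 0.007], [0.008, -0.007, -1.0]]
wrist_force: [0.1, 0.6, 0.8]
gripper_width: 0.801
gripper_force: 0.0
```

Request:
{"method": "servo_tool", "body": {
  "slide": [
    [0.018,0.03,0],
    [0.036,0.06,0],
    [0.054,0.09,0],
    [0.072,0.12,0],
    [0.084,0.138,0]
  ],
  "spin": [0,0,0,0,0],
  "grip": [0.2,0.2,0.2,0.2,0.2]
}}

```text
time_s: 25.43
tcp_pos: [0.5697, 0.2186, 0.1514]
ee_rot: [[1.0, -0.002, -0.0], [-0.002, -1.0, -0.0], [-0.0, 0.0, -1.0]]
wrist_force: [-0.0, -0.1, 0.3]
gripper_width: 0.8
gripper_force: 0.0
```

Request:
{"method": "servo_tool", "body": {
  "slide": [
    [0,0,0],
    [0,0,0],
    [0,0,0],
    [0,0,0],
    [0,0,0]
  ],
  "spin": [5,10,15,20,25],
  "grip": [0.2,0.2,0.2,0.2,0.2]
}}

```text
time_s: 25.85
tcp_pos: [0.5689, 0.2211, 0.1512]
ee_rot: [[0.904, -0.427, -0.0], [-0.427, -0.904, 0.0], [-0.0, 0.0, -1.0]]
wrist_force: [-0.0, 0.3, 0.3]
gripper_width: 0.799
gripper_force: 0.0
```

Request:
{"method": "servo_tool", "body": {
  "slide": [
    [0,0,0],
    [0,0,0],
    [0,0,0],
    [0,0,0],
    [0,0,0]
  ],
  "spin": [5,10,15,20,20],
  "grip": [0.2,0.2,0.2,0.2,0.2]
}}

```text
time_s: 26.27
tcp_pos: [0.5688, 0.2212, 0.1512]
ee_rot: [[0.706, -0.708, -0.0], [-0.708, -0.706, 0.0], [-0.0, 0.0, -1.0]]
wrist_force: [-0.2, -0.7, 0.8]
gripper_width: 0.804
gripper_force: 0.0
```

Run:
```python
from h import *
from station import capture
for i in range(3):
    s,W,im=wrist('w8');print(s['tcp_pos'],np.round(s['ee_rot'],3).tolist(),s['gripper_width'])
    f=fit(W,'cap_large',tol=.0025);print(f,fit(W,'pot_large',tol=.0025))
    print('tool delta',s['ee_rot'].T@(np.array(f[:2]+[.036])-s['tcp_pos']))
im=capture('top');cv2.imwrite('pics/t8.png',im['pixels'][60:260,120:440].repeat(2,0).repeat(2,1))
W=cloud(im);print(fit(W,'cap_small',(.5645,.4117,.019),tol=.004),fit(W,'cap_medium',(.4839,.3593,.025),tol=.004))
```

```text
[0.56878698 0.22118613 0.15123019] [[0.706, -0.708, -0.0], [-0.708, -0.706, 0.0], [-0.0, 0.0, -1.0]] 0.8039939316540893
[0.5692, 0.2199, 0.0346, 0.0273, 2918.0] [0.5597, 0.3003, 0.0395, 0.0117, 149.0]
tool delta [0.0012119  0.00060849 0.11523012]
[0.56883992 0.22122582 0.15121335] [[0.708, -0.706, 0.0], [-0.706, -0.708, 0.0], [-0.0, -0.0, -1.0]] 0.7983140708108263
[0.5694, 0.2199, 0.0346, 0.0274, 2916.0] [0.5593, 0.3007, 0.0396, 0.0115, 154.0]
tool delta [0.00133431 0.00054627 0.11521331]
[0.56885174 0.22123866 0.15121399] [[0.708, -0.706, 0.0], [-0.706, -0.708, 0.0], [0.0, -0.0, -1.0]] 0.800432192509526
[0.5695, 0.2198, 0.0346, 0.0272, 2914.0] [0.5589, 0.3005, 0.0397, 0.0113, 154.0]
tool delta [0.00147423 0.00057122 0.11521395]
None [0.4729, 0.3613, 0.0561, 0.0195, 211.0]
```

View pics/t8.png

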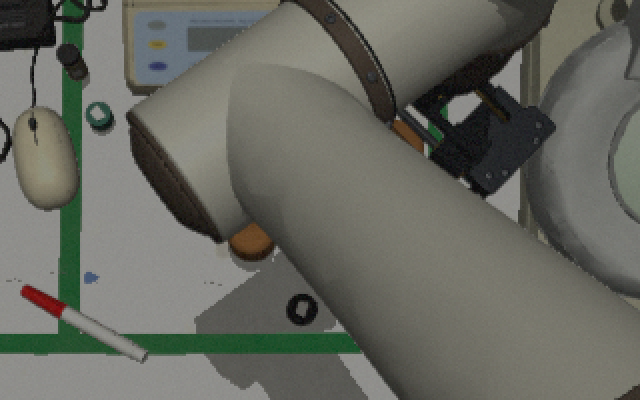

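View pics/w8.png

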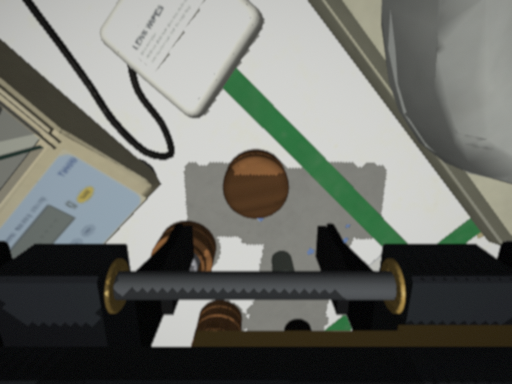

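The top view is mostly blocked by the arm, with the gripper at (480,140) close to the lamp rim at (535,150). In the wrist view the cap is at (255,184), with the balance to the left and the lamp to the right. I'll check clearances and the wrist joint before turning the camera away from the lamp.

Run:
```python
from h import *
from station import *
s=sense();print(np.round(s['joints'],1))
Wt=cloud(np.load('top0.npz'))
for x in np.arange(.46,.66,.02):
    m=(abs(Wt[...,0]-x)<.01)&(Wt[...,2]>.07)&(Wt[...,1]<.2);print(round(x,2),Wt[m][:,1].max().round(3),end=' ')
W=cloud(capture('top'))
m=(W[...,2]>.18)&(W[...,1]<.2)&(W[...,0]>.5)
p=W[m];print('\nhand pts low y',np.round(p[np.argsort(p[:,1])[:400:40]],3).tolist())
```

```text
[ 36.4  25.3  -9.2  -0.  -55.5   8.6]
0.46 0.09 0.48 0.102 0.5 0.109 0.52 0.113 0.54 0.114 0.56 0.114 0.58 0.111 0.6 0.103 0.62 0.092 0.64 0.074 
hand pts low y [[0.629, -0.043, 0.184], [0.632, -0.039, 0.192], [0.647, -0.038, 0.2], [0.622, -0.036, 0.184], [0.62, -0.035, 0.183], [0.529, -0.034, 0.227], [0.55, -0.033, 0.231], [0.528, -0.032, 0.221], [0.639, -0.031, 0.201], [0.622, -0.029, 0.182]]
```

Request:
{"method": "servo_tool", "body": {
  "slide": [
    [0.001,0.0005,0.02],
    [0.001,0.0005,0.04],
    [0.001,0.0005,0.06],
    [0.001,0.0005,0.06],
    [0.001,0.0005,0.06]
  ],
  "spin": [2,5,5,5,5],
  "grip": [0.24,0.24,0.24,0.24,0.24]
}}

```text
time_s: 26.93
tcp_pos: [0.5689, 0.2199, 0.0903]
ee_rot: [[0.643, -0.766, -0.002], [-0.766, -0.643, -0.002], [0.0, 0.002, -1.0]]
wrist_force: [0.8, 0.8, 0.5]
gripper_width: 0.761
gripper_force: 0.0
```

Run:
```python
from h import *
for i in range(2):
    s,W,im=wrist('w9');print(s['tcp_pos'],s['gripper_width'],s['wrist_force'])
    f=fit(W,'cap_large',tol=.0025)
    print(f,'tool delta',s['ee_rot'].T@(np.array(f[:2]+[.037])-s['tcp_pos']))
```

```text
[0.56887191 0.21987275 0.09033154] 0.7612735692745605 [0.80898784 0.83291398 0.49974468]
[0.5694, 0.2197, 0.0346, 0.0273, 4646.0] tool delta [ 0.00046821 -0.00042525  0.05333069]
[0.56975549 0.22040556 0.09162156] 0.7622287885619581 [ 0.14512866 -0.39993854  1.09490038]
[0.5694, 0.2197, 0.0346, 0.0274, 4600.0] tool delta [0.00027761 0.00075016 0.05462142]
```

Request:
{"method": "servo_tool", "body": {
  "slide": [
    [0,0,0.015],
    [0,0,0.03],
    [0,0,0.044],
    [0,0,0.054],
    [0,0,0.054]
  ],
  "spin": [0,0,0,0,0],
  "grip": [0.24,0.24,0.24,0.24,0.24]
}}

```text
time_s: 27.45
tcp_pos: [0.5687, 0.2199, 0.0361]
ee_rot: [[0.643, -0.766, -0.002], [-0.766, -0.643, -0.001], [-0.0, 0.002, -1.0]]
wrist_force: [0.6, -0.5, -0.6]
gripper_width: 0.758
gripper_force: 0.0
```

Request:
{"method": "servo_tool", "body": {
  "slide": [
    [0,0,0],
    [0,0,0],
    [0,0,0],
    [0,0,0],
    [0,0,0]
  ],
  "spin": [0,0,0,0,0],
  "grip": [0.28,0.33,0.4,0.6,1]
}}

```text
time_s: 27.87
tcp_pos: [0.5698, 0.2206, 0.0383]
ee_rot: [[0.643, -0.766, 0.002], [-0.766, -0.643, 0.001], [0.0, -0.002, -1.0]]
wrist_force: [-1.1, -1.1, 3.7]
gripper_width: 0.639
gripper_force: 30.0
```

Request:
{"method": "servo_tool", "body": {
  "slide": [
    [0,0,0],
    [0,0,0],
    [0,0,0],
    [0,0,0],
    [0,0,0]
  ],
  "spin": [0,0,0,0,0],
  "grip": [1,1,1,1,1]
}}

```text
time_s: 28.28
tcp_pos: [0.5698, 0.2206, 0.0382]
ee_rot: [[0.643, -0.766, 0.002], [-0.766, -0.643, 0.001], [0.0, -0.002, -1.0]]
wrist_force: [-1.2, 0.3, 6.4]
gripper_width: 0.637
gripper_force: 30.0
```

Request:
{"method": "servo_tool", "body": {
  "slide": [
    [0,0,-0.015],
    [0,0,-0.04],
    [0,0,-0.075],
    [0,0,-0.1],
    [0,0,-0.11]
  ],
  "spin": [0,0,0,0,0],
  "grip": [1,1,1,1,1]
}}

```text
time_s: 28.7
tcp_pos: [0.571, 0.2212, 0.1512]
ee_rot: [[0.643, -0.766, 0.006], [-0.766, -0.643, 0.003], [0.001, -0.007, -1.0]]
wrist_force: [0.6, 1.1, -0.7]
gripper_width: 0.638
gripper_force: 30.0
```

Request:
{"method": "servo_tool", "body": {
  "slide": [
    [0,0,0],
    [0,0,0],
    [0,0,0],
    [0,0,0],
    [0,0,0]
  ],
  "spin": [-5,-10,-15,-20,-25],
  "grip": [1,1,1,1,1]
}}

```text
time_s: 29.12
tcp_pos: [0.5685, 0.2199, 0.1457]
ee_rot: [[0.908, -0.419, -0.002], [-0.419, -0.908, -0.001], [-0.002, 0.001, -1.0]]
wrist_force: [0.4, -0.1, -1.1]
gripper_width: 0.643
gripper_force: 30.0
```

Request:
{"method": "servo_tool", "body": {
  "slide": [
    [0,0,0],
    [0,0,0],
    [0,0,0],
    [0,0,0],
    [0,0,0]
  ],
  "spin": [-5,-10,-15,-20,-25],
  "grip": [1,1,1,1,1]
}}

```text
time_s: 29.53
tcp_pos: [0.5685, 0.2199, 0.1456]
ee_rot: [[1.0, 0.004, -0.002], [0.004, -1.0, -0.001], [-0.002, 0.001, -1.0]]
wrist_force: [0.1, -0.8, 0.1]
gripper_width: 0.639
gripper_force: 30.0
```

Request:
{"method": "servo_tool", "body": {
  "slide": [
    [0,-0.02,0],
    [-0.001,-0.045,0],
    [-0.002,-0.07,0],
    [-0.0025,-0.09,0],
    [-0.0025,-0.0978,0]
  ],
  "spin": [0,0,0,0,0],
  "grip": [1,1,1,1,1]
}}

```text
time_s: 29.95
tcp_pos: [0.5663, 0.3204, 0.1458]
ee_rot: [[1.0, 0.002, -0.001], [0.002, -1.0, -0.0], [-0.001, 0.0, -1.0]]
wrist_force: [0.5, 0.2, 0.2]
gripper_width: 0.639
gripper_force: 30.0
```

Request:
{"method": "servo_tool", "body": {
  "slide": [
    [0,0,0],
    [0,0,0],
    [0,0,0],
    [0,0,0],
    [0,0,0]
  ],
  "spin": [0,0,0,0,0],
  "grip": [1,1,1,1,1]
}}

```text
time_s: 30.37
tcp_pos: [0.5669, 0.317, 0.1472]
ee_rot: [[1.0, -0.001, -0.0], [-0.001, -1.0, -0.0], [-0.0, 0.0, -1.0]]
wrist_force: [-0.2, -0.5, -0.1]
gripper_width: 0.633
gripper_force: 30.0
```

Run:
```python
from h import *
for i in range(2):
    s,W,im=wrist('w10');print(s['tcp_pos'],np.round(s['ee_rot'],4).tolist(),s['gripper_width'],s['wrist_force'])
    print(fit(W,'pot_large',tol=.0025),fit(W,'weight_large',tol=.0025))
```

```text
[0.56687971 0.31700808 0.14720633] [[1.0, -0.0015, -0.0001], [-0.0015, -1.0, -0.0001], [-0.0001, 0.0001, -1.0]] 0.6329554763771206 [-0.21268732 -0.47043853 -0.07311205]
[0.5694, 0.3187, 0.0399, 0.0222, 610.0] None
[0.56690138 0.31713243 0.14723785] [[1.0, -0.0014, -0.0], [-0.0014, -1.0, 0.0], [-0.0, -0.0, -1.0]] 0.6353771489545199 [-0.63912739 -0.62582139 -1.1164852 ]
[0.5694, 0.3189, 0.0399, 0.0222, 627.0] None
```

View pics/w10.png

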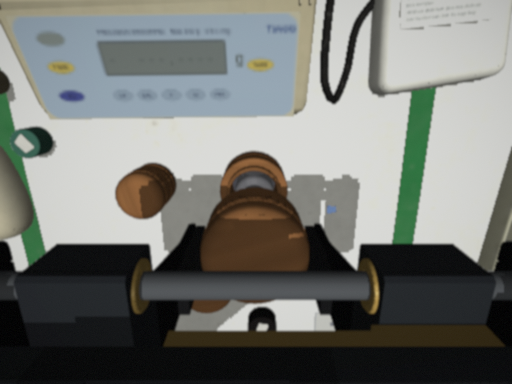

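The large cap is held level at (255,238) above the large pot at (253,178), and the small pot at (146,190) is closed. I'll correct y by 1.3 mm and lower it.

Request:
{"method": "servo_tool", "body": {
  "slide": [
    [0,-0.0013,0.015],
    [0,-0.0013,0.03],
    [0,-0.0013,0.044],
    [0,-0.0013,0.054],
    [0,-0.0013,0.061]
  ],
  "spin": [0,0,0,0,0],
  "grip": [1,1,1,1,1]
}}

```text
time_s: 30.88
tcp_pos: [0.5665, 0.3187, 0.0848]
ee_rot: [[1.0, -0.001, -0.001], [-0.001, -1.0, -0.001], [-0.001, 0.001, -1.0]]
wrist_force: [0.0, -0.3, -0.8]
gripper_width: 0.641
gripper_force: 30.0
```

Request:
{"method": "servo_tool", "body": {
  "slide": [
    [0,0,0.004],
    [0,0,0.008],
    [0,0,0.012],
    [0,0,0.015],
    [0,0,0.0157]
  ],
  "spin": [0,0,0,0,0],
  "grip": [1,1,1,1,1]
}}

```text
time_s: 31.3
tcp_pos: [0.5671, 0.3195, 0.0712]
ee_rot: [[1.0, 0.0, 0.001], [0.0, -1.0, 0.0], [0.001, -0.0, -1.0]]
wrist_force: [-1.5, -0.9, 5.3]
gripper_width: 0.639
gripper_force: 30.0
```

Request:
{"method": "servo_tool", "body": {
  "slide": [
    [0,0,0],
    [0,0,0],
    [0,0,0],
    [0,0,0],
    [0,0,0]
  ],
  "spin": [0,0,0,0,0],
  "grip": [1,1,1,1,1]
}}

```text
time_s: 31.72
tcp_pos: [0.5671, 0.3195, 0.0713]
ee_rot: [[1.0, -0.0, 0.001], [-0.0, -1.0, 0.001], [0.001, -0.001, -1.0]]
wrist_force: [-2.4, -1.7, 6.0]
gripper_width: 0.635
gripper_force: 30.0
```

Request:
{"method": "servo_tool", "body": {
  "slide": [
    [0,0,0],
    [0,0,0],
    [0,0,0],
    [0,0,0],
    [0,0,0]
  ],
  "spin": [0,0,0,0,0],
  "grip": [0.3,0.25,0.2,0.2,0.2]
}}

```text
time_s: 32.13
tcp_pos: [0.5667, 0.3192, 0.0699]
ee_rot: [[1.0, -0.0, -0.0], [-0.0, -1.0, -0.0], [-0.0, 0.0, -1.0]]
wrist_force: [-0.3, 0.2, 0.3]
gripper_width: 0.792
gripper_force: 0.0
```

Request:
{"method": "servo_tool", "body": {
  "slide": [
    [0,0,-0.01],
    [0,0,-0.03],
    [0,0,-0.06],
    [0,0,-0.09],
    [0,0,-0.12]
  ],
  "spin": [0,0,0,0,0],
  "grip": [0.2,0.2,0.2,0.2,0.2]
}}

```text
time_s: 32.55
tcp_pos: [0.5667, 0.3192, 0.1923]
ee_rot: [[1.0, -0.0, 0.0], [-0.0, -1.0, -0.0], [0.0, 0.0, -1.0]]
wrist_force: [0.5, 0.1, 0.9]
gripper_width: 0.801
gripper_force: 0.0
```

Request:
{"method": "servo_tool", "body": {
  "slide": [
    [-0.03,0,0],
    [-0.06,0,-0.01],
    [-0.09,0,-0.02],
    [-0.12,0,-0.03],
    [-0.15,0,-0.04]
  ],
  "spin": [0,0,0,0,0],
  "grip": [0.2,0.2,0.2,0.2,0.2]
}}

```text
time_s: 32.97
tcp_pos: [0.4155, 0.3191, 0.2314]
ee_rot: [[1.0, -0.001, 0.001], [-0.001, -1.0, 0.001], [0.001, -0.001, -1.0]]
wrist_force: [-0.7, 1.4, 1.0]
gripper_width: 0.8
gripper_force: 0.0
```

Request:
{"method": "servo_tool", "body": {
  "slide": [
    [0,0,0],
    [0,0,0],
    [0,0,0],
    [0,0,0],
    [0,0,0]
  ],
  "spin": [0,0,0,0,0],
  "grip": [0.2,0.2,0.2,0.2,0.2]
}}

```text
time_s: 33.38
tcp_pos: [0.4174, 0.3192, 0.2297]
ee_rot: [[1.0, -0.001, -0.001], [-0.001, -1.0, -0.001], [-0.001, 0.001, -1.0]]
wrist_force: [-0.0, -0.2, -0.6]
gripper_width: 0.798
gripper_force: 0.0
```

Run:
```python
from h import *
s,W,im=wrist('w11');print(s['time_s'],s['tcp_pos'],s['wrist_force'])
for n,g in [('cap_large',(.567,.3183,.033)),('cap_medium',(.4847,.3585,.025)),('cap_small',(.5652,.4105,.019))]:
    f=fit(W,n,g,tol=.004);print(n,f)
    p=W[(np.hypot(W[...,0]-f[0],W[...,1]-f[1])<G[n][3]-.003)&(abs(W[...,2]-f[2])<.004)]
    print('slope',np.linalg.lstsq(np.c_[p[:,:2]-p[:,:2].mean(0),np.ones(len(p))],p[:,2],rcond=None)[0].round(4))
```

```text
33.3833 [0.41741073 0.31922187 0.22972495] [-0.03992642 -0.15181544 -0.57140982]
cap_large [0.5654, 0.3196, 0.0676, 0.028, 2133.0]
slope [0.0376 0.0018 0.0676]
cap_medium [0.4844, 0.3594, 0.0554, 0.0232, 1813.0]
slope [-0.0036  0.0052  0.0556]
cap_small [0.5655, 0.4102, 0.0454, 0.0197, 1250.0]
slope [0.0215 0.0093 0.0456]
```

View pics/w11.png

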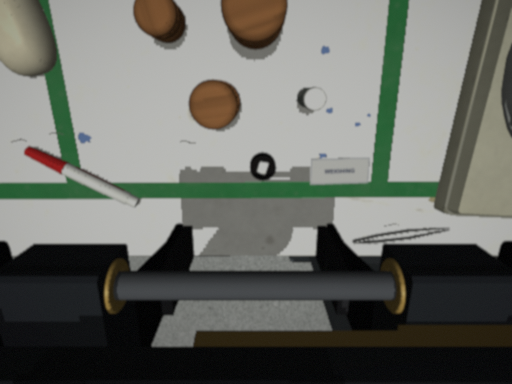

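The wrist view shows all three caps on their pots, at (254,15), (214,104) and (160,15). The large one is cut off by the frame, so I'll verify it with the top camera.

Run:
```python
from h import *
from station import capture
for c in ['top','scene']:
  W=cloud(capture(c));d=(-.001,.0012) if c=='top' else (-.003,-.003)
  for n,g in [('cap_large',(.567,.3183,.033)),('cap_medium',(.4847,.3585,.025)),('cap_small',(.5652,.4105,.019))]:
    f=fit(W,n,(g[0]+d[0],g[1]+d[1],g[2]),tol=.004);print(c,n,f)
    if f is None: continue
    p=W[(np.hypot(W[...,0]-f[0],W[...,1]-f[1])<G[n][3]-.004)&(abs(W[...,2]-f[2])<.004)]
    print('slope',np.linalg.lstsq(np.c_[p[:,:2]-p[:,:2].mean(0),np.ones(len(p))],p[:,2],rcond=None)[0].round(4))
```

```text
top cap_large None
top cap_medium None
top cap_small [0.5646, 0.4117, 0.0461, 0.0199, 311.0]
slope [ 0.0035 -0.0025  0.0466]
scene cap_large [0.5642, 0.3169, 0.0664, 0.0273, 360.0]
slope [0.0147 0.0182 0.0665]
scene cap_medium [0.4817, 0.3572, 0.0545, 0.0229, 255.0]
slope [0.0225 0.0305 0.0545]
scene cap_small [0.5623, 0.4083, 0.0444, 0.0194, 145.0]
slope [0.0378 0.0129 0.0445]
```

```bash
python3 -c "from station import *;print(finish_job())"
```

```text
the job is handed in; nothing more can be done
None
```

I handed the job in at about 33 s: both loose weights were lowered into their own pots, and all three pots are closed. Camera checks put the caps level at the expected heights, and no verdict came back.

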